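Snap the retaining clip onto the clevis pin

ROBOT

A 6-joint arm with a two-finger parallel gripper is mounted at the origin on the work surface. World frame = base frame: x ahead of the robot, y to its left, z up, the work surface at z = 0. Lengths are in m, angles in rad, forces in N, time in s.
With the tool pointing down it reaches from about 0.25 to 0.775 m from the base axis. Payload 4 kg.
Tool frame: the origin (TCP) lies at the very end of the fingers, on their centre line; the grasp point (between the pads) lies 19 mm behind it; z points along the fingers, y is the line along which they close (so a half turn about z gives the same grasp; the last joint's range is limited). The gripper opens to 85 mm and grips with 20 to 120 N. Pads are 22 mm wide; open, the fingers measure 114 mm over their backs; the gripper's body (76 mm by 85 mm) begins 54 mm behind the grasp point. The pads swing forward as they close: fully open they stand 13 mm farther back than shut.
Start: joints at [-1.35, 0.087, 1.371, -0, 1.684, -0.103], TCP at [0.175, -0.521, 0.231] pointing down, gripper open.
Joint ranges: [-3.1, 3.1], [-0.76, 2.03], [0.27, 2.55], [-1.08, 4.22], [0.17, 2.65], [-2.57, 2.57]. Speed limits (rad/s): [2.79, 2.79, 3.14, 3.14, 3.14, 3.14].

INTERFACE

Orientations are given as [roll, pitch, yaw] about the fixed x, y, z axes, in that order (R = Rz(yaw) Ry(pitch) Rx(roll)).
In Python, from workcell import manip, optics, order gives the robot as it stands.
- The arm moves only by the shell command python3 -m crank 'ROWS' [FORCE]. ROWS is text: rows parted by semicolons, each of 7 numbers parted by spaces: the turn, a rotation vector about the tool's x, y, z each as a share of 30 degrees, from -1 to 1, then the shift along the tool's x, y, z each as a share of 150 mm, from -1 to 1, then the finger opening in mm, from 0 to 85.4. In form: wx wy wz dx dy dz claw; .... A call has 1 to 8 rows; each row is the pose to reach, as a shift and turn from the pose commanded when the call began, along the tool's axes at that moment; what a row does not reach only later rows make up. A row lasts 1/12 s, in which the tool goes at most 41.7 mm and 7.16 degrees, less where a joint would pass 70% of its speed; a pose out of reach is approached as far as the arm can. A call with a number of a shift or a turn outside -1 to 1 is refused whole. A call with a gripper value outside its range is refused whole. The fingers move at their own pace and stop on an object; FORCE is the grip in N (left out, the last holds). Time passes only in rows, so rows that repeat a pose let the fingers close. It gives the time, the measured TCP pose, the force, the opening and the grip force at its end, in the units of the state.
- manip.sense(): the state, without advancing time (a new reading comes with each control period).
- optics.capture(name): name is "scene" or "top" or "wrist"; returns a dict with "frame" (400x640x3 uint8, red, green, blue), "fovy" (degrees; the focal length in pixels is half the picture's height over the tangent of half this angle, whatever the lens; pixels are square), "cx", "cy" (the principal point, pixels), "k1" (the pictures are not rectified: a ray, as slopes to the right and down, at radius r is drawn at 1 + k1 r^2 times it, then the intrinsics apply), "world_from_camera" (4x4, takes a point from camera to world coordinates). Camera axes: x right, y up, looking along -z (the intrinsics and any distortion apply to the point x, -y, -z); pixel columns grow to the right and rows downward; lengths in m; the calibration is good to about 2 mm. A picture is of the moment at which its call begins. There is no depth.
- order.job_done(): hands the job in; it is judged then, once.
The state is a dict: "time_s": time; "joint_pos": joint angles; "qd": joint speeds; "joint_efforts": joint torques, N m; "position": TCP position; "tcp_rot": TCP orientation; "contact_force": force on the tool from outside, world axes, zero at the start; "wrist_torque": the same for the moment, N m; "gripper_width": opening from 0.0 (shut) to 1.0 (fully open); "finger_force": force on a finger pad.
Only numpy, scipy, OpenCV 4.12 (cv2) and the standard library are available. Lean on these libraries where they do the work, as an engineer would, in place of code of your own. Each camera call takes 0.05 s, during which the arm holds its last target. There are 200 camera calls.

TASK

Take the red-tabbed spring clip out of the black rack and press it, jaws down, over the bare end of the steel clevis pin until it snaps fully home in the pin's groove and sits square and upright, then let go of it. Feel for the groove and press gently: a push of 10 to 15 N is plenty, and the clip must never be forced against the pin or its clevis with more than about 30 N. Leave the blue clip in the rack and the bottle, jar and screwdriver where they are.

Things in the scene. Friction and masses are not known exactly. Their poses are not given: they have to be found in the camera images.
- clip: Loose spring clip with a RED T-shaped tab, about 60 g. Origin: centre of its eye, the round opening that closes round the pin. z up into the tab, y across the two jaws, x through its thickness; works either way round. Steel part: 4 mm thick (x), 24 mm wide (y), z = -8 to +20 mm; the eye's roof is at z = +7 mm. Stands upright in a rack pocket at the start, mouth down.
- tab (a point): Centre of the red clip's T-shaped tab, 42 mm above the clip's origin; clip axes. Its crossbar is a plain bar 10 mm (x) by 80 mm (y) by 24 mm tall, to be pinched across the 10 mm; a stem 8 mm (x) by 20 mm (y) joins it to the steel from 20 to 30 mm above the clip's origin.
- mouth (a point): The clip's mouth, 5.4 mm below its origin; clip axes. Two rounded nibs (2 mm radius) 10 mm apart on sprung jaws, each yielding at most 2.8 mm. Over the groove they touch with the eye 11 mm above the pin axis; about 10 N then snaps them round it. Over the full pin diameter they can never pass: the clip rests with its eye 15 mm above the axis and force just builds up.
- spare_clip: A look-alike clip with a BLUE T-shaped tab and the same outside sizes and axes, in the other pocket of the rack. Leave it there.
- rack: Fixed black rack, 110 mm (x) by 46 mm (y), origin at the centre of its underside on the bench. Two pockets at x = -30 and +30 mm, 5 mm (x) by 26 mm (y), floors 6 mm and rims 24 mm above the bench. A clip stands in each, axes parallel to the rack's, eye 14 mm above the bench. Which clip is in which pocket varies.
- fixture: Fixed aluminium clevis and air cylinder on a plate 130 mm (x) by 190 mm (y, -45 to 145) by 12 mm. Origin: under the pin's axis, midway between the ears, on the bench. x: along the pin to its bare end; y: along the cylinder (52 mm diameter, y = 55 to 141 mm, as high as the pin). Pin axis 75 mm above the bench; ears 10 mm thick, tops 16 mm above that axis.
- pin_root (a point): Point on the pin's axis in the outer face of the outer ear (30 mm out from the fixture's origin); fixture axes. From here the level steel pin, 20 mm in diameter, stands out by 25 to 61 mm along +x: it is a stiff sliding fit (about 12 N moves it) and may stand anywhere in 36 mm of end play.
- groove_zone (a point): Fixed point on the pin's axis 32 mm out from the ear's face; fixture axes. The groove's centre is within 18 mm of it along x, either way; exactly where is not measured. Groove: all round the pin, 5.5 mm wide (the clip is 4 mm thick), 14 mm diameter at its floor; then 8 mm of full diameter to the pin's end. Home: clip square in the groove, its eye on the pin's axis, roof on the groove floor.
- oil_bottle: Loose red bottle, 34 mm diameter, 85 mm tall, origin at the centre of its foot. Leave it.
- screwdriver: Loose screwdriver with a yellow handle, 170 mm long, lying along its x axis. Leave it.
- jar: Loose grey jar with a black cap, 44 mm diameter, 50 mm tall, origin at the centre of its foot. Leave it.
There are look-alikes about, which are no part of the job. Several things look just like the fixture: the one meant starts farthest to the robot's right. Of the things that look like the clip, the larger one is meant.

How it is judged:
By the outcome, as a careful person would: the job done as asked, in the order asked, and still so for the second after the job is handed in, with the robot touching nothing.
It also fails if it takes over 64 s, if anything falls off the work surface, if the arm or the gripper's body presses on something with over 40 N, if the wrist force passes 120 N, or if a joint passes its speed limit or range.

## Working session

There is one attempt and no reset: what is moved stays moved. The work goes in short steps, Python scripts to look and compute and a shell command to move; the robot and the scene stay as the last step left them, time stands still between calls to the robot, and variables do not carry over. Pictures are saved under pics/ and viewed, at most 10 in all, crops included, and the job is handed in when it is done.

```bash
ls; mkdir -p pics
cat > h.py <<'E'
import numpy as np, cv2
from workcell import manip, optics, order
def shot(name,fn):
    d=optics.capture(name); np.savez('pics/'+fn+'.npz',**{k:np.array(v) for k,v in d.items()})
    cv2.imwrite('pics/'+fn+'.png',cv2.cvtColor(np.array(d['frame']),cv2.COLOR_RGB2BGR)); return load(fn)
def load(fn):
    z=np.load('pics/'+fn+'.npz'); return {k:z[k] for k in z.files}
def K(d):
    f=200/np.tan(np.radians(float(d['fovy']))/2); return np.array([[f,0,float(d['cx'])],[0,f,float(d['cy'])],[0,0,1]])
def ray(d,p):
    p=np.array(p,float).reshape(-1,1,2)
    u=cv2.undistortPoints(p,K(d),np.array([float(d['k1']),0,0,0]))[:,0]
    T=d['world_from_camera']; v=np.c_[u[:,0],-u[:,1],-np.ones(len(u))]@T[:3,:3].T
    return T[:3,3],v
def onz(d,p,z):
    o,v=ray(d,p); return o+v*((z-o[2])/v[:,2])[:,None]
def proj(d,P):
    T=d['world_from_camera']; c=(np.atleast_2d(P)-T[:3,3])@T[:3,:3]
    s=np.c_[c[:,0],-c[:,1]]/-c[:,2:]; s=s*(1+float(d['k1'])*(s**2).sum(1))[:,None]
    k=K(d); return s*k[0,0]+k[:2,2]
def tri(d1,p1,d2,p2):
    A=np.zeros((3,3));b=np.zeros(3)
    for d,p in((d1,p1),(d2,p2)):
        o,v=ray(d,p);v=v[0]/np.linalg.norm(v[0]);M=np.eye(3)-np.outer(v,v);A+=M;b+=M@o
    return np.linalg.solve(A,b)
E
python3 - <<'E'
from h import *
a=shot('scene','s0');b=shot('top','t0');c=shot('wrist','w0')
for d in(a,b,c): print(d['fovy'],d['k1'],d['world_from_camera'].round(3).tolist())
m=np.hstack([cv2.imread('pics/s0.png'),cv2.imread('pics/t0.png')])
print(manip.sense())
E
```

```text
pics
53.5048404921728 0.004186077602188083 [[0.754, -0.455, 0.474, 1.051], [0.657, 0.531, -0.536, -0.512], [-0.008, 0.715, 0.699, 0.735], [0.0, 0.0, 0.0, 1.0]]
48.9854638654055 -0.05661470318716704 [[-0.019, 0.984, -0.178, 0.42], [-1.0, -0.019, 0.002, -0.003], [-0.002, 0.178, 0.984, 1.021], [0.0, 0.0, 0.0, 1.0]]
58.63995055687465 0.02160699451285869 [[0.318, 0.901, 0.296, 0.251], [-0.948, 0.303, 0.098, -0.495], [-0.002, -0.312, 0.95, 0.372], [0.0, 0.0, 0.0, 1.0]]
{'time_s': 0.15, 'joint_pos': array([-1.35012268e+00,  8.78003146e-02,  1.37194151e+00,  1.17100624e-05,
        1.68359296e+00, -1.03091400e-01]), 'qd': array([-0.00195727, -0.00233427, -0.00570637, -0.00182682,  0.00047484,
       -0.00025922]), 'joint_efforts': array([ 1.01261030e-03, -3.52373171e+01, -3.13679481e+01, -5.22098844e-05,
        8.06496944e-03, -2.32254433e-05]), 'position': array([ 0.17489386, -0.52104033,  0.23038231]), 'tcp_rot': array([-3.13986098e+00, -1.90856228e-04,  3.23766191e-01]), 'contact_force': array([ 0.49526784,  0.51765289, -0.63022007]), 'wrist_torque': array([-0.00631159, -0.00269216, -0.00959101]), 'finger_force': 0.0, 'gripper_width': 0.9990746029707093}
```

View pics/t0.png

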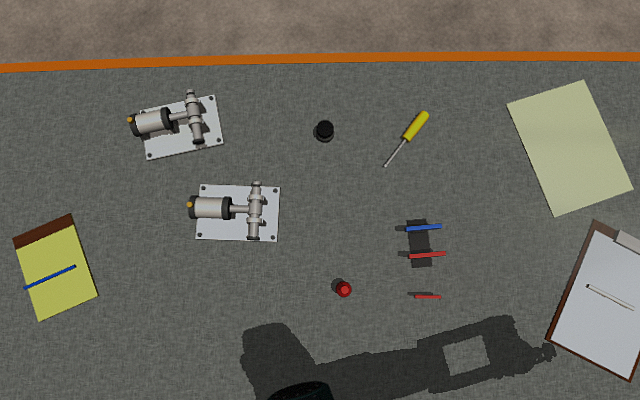

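View pics/s0.png

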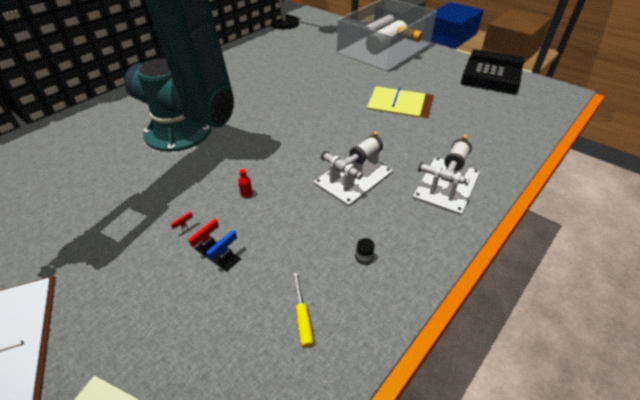

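The top view shows two fixtures, one near (237,212) and one near (185,127). The one at (237,212) is farther to the robot's right (higher column, lower y). There are two red clips: (425,254) in the rack, and a smaller loose one at (427,296). The rack clip is the larger. I'll confirm both choices in one enlarged crop.

Run:
```python
import cv2,numpy as np
t=cv2.imread('pics/t0.png');s=cv2.imread('pics/s0.png')
R=lambda i,x,y,w,h:cv2.resize(i[y:y+h,x:x+w],(400,300),interpolation=cv2.INTER_CUBIC)
cv2.imwrite('pics/crop1.png',np.vstack([np.hstack([R(t,180,170,112,84),R(t,380,215,112,84)]),np.hstack([R(s,305,125,100,75),R(s,160,205,100,75)])]))
```

```text
(no output)
```

View pics/crop1.png

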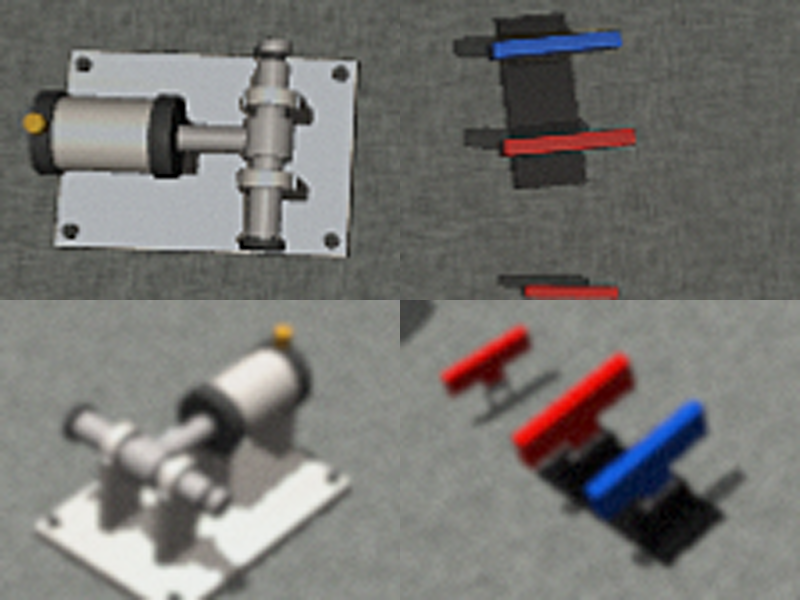

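The fixture at (237,212) has its cylinder towards world +y, so the bare pin end points world +x: up in the top view, near (256,182). The larger red clip is in the rack pocket nearer the robot, and the small red one is a loose decoy. Next I'll measure both.

Run:
```python
from h import *
t=load('t0');s=load('s0')
def masks(d):
    h=cv2.cvtColor(d['frame'],cv2.COLOR_RGB2HSV)
    red=((h[...,0]<8)|(h[...,0]>172))&(h[...,1]>150)&(h[...,2]>90)
    blue=(abs(h[...,0].astype(int)-112)<12)&(h[...,1]>150)&(h[...,2]>70)
    white=(h[...,1]<40)&(h[...,2]>140)
    return [m.astype(np.uint8) for m in(red,blue,white)]
def blobs(m,amin=40):
    n,l,st,c=cv2.connectedComponentsWithStats(m)
    return [(l==i,st[i],c[i]) for i in range(1,n) if st[i][4]>=amin]
for d,nm in((t,'top'),(s,'scene')):
    r,b,w=masks(d)
    for n,m in(('red',r),('blue',b),('white',w)):
        for L,st,c in blobs(m,60 if n!='white' else 400):
            pts=np.argwhere(L)[:,::-1].astype(np.float32); box=cv2.boxPoints(cv2.minAreaRect(pts))
            print(nm,n,st.tolist(),c.round(1),box.round(1).tolist())
            if nm=='top' and n=='white': 
                q=onz(d,box,.012); print('  world',q[:,:2].round(4).tolist(),np.linalg.norm(np.diff(q,axis=0),axis=1).round(3))
            if nm=='top' and n!='white':
                q=onz(d,box,.068);print('  world',q[:,:2].round(4).tolist(),np.linalg.norm(np.diff(q,axis=0),axis=1).round(3),'c',onz(d,c,.066).round(4))
```

```text
top red [409, 251, 37, 8, 161] [426.9 254.4] [[408.70001220703125, 253.8000030517578], [444.79998779296875, 250.60000610351562], [445.20001220703125, 254.89999389648438], [409.1000061035156, 258.20001220703125]]
  world [[0.4628, -0.1951], [0.4681, -0.2741], [0.4588, -0.2743], [0.4535, -0.1955]] [0.079 0.009 0.079] c [[ 0.4609 -0.235   0.066 ]]
top red [337, 283, 14, 14, 126] [344.6 290.1] [[335.79998779296875, 291.3999938964844], [344.70001220703125, 281.0], [353.6000061035156, 288.6000061035156], [344.70001220703125, 299.0]]
  world [[0.3865, -0.0355], [0.4079, -0.0551], [0.3915, -0.0736], [0.3703, -0.054]] [0.029 0.025 0.029] c [[ 0.3889 -0.0545  0.066 ]]
top red [415, 295, 26, 4, 77] [427.3 296.1] [[414.8999938964844, 297.0], [415.0, 294.0], [440.1000061035156, 295.1000061035156], [440.0, 298.0]]
  world [[0.3712, -0.2037], [0.3773, -0.2043], [0.3738, -0.2579], [0.3676, -0.2572]] [0.006 0.054 0.006] c [[ 0.3724 -0.2309  0.066 ]]
top blue [406, 224, 36, 7, 154] [423.  226.9] [[405.70001220703125, 226.3000030517578], [440.79998779296875, 223.10000610351562], [441.20001220703125, 22
[... 4532 characters left out ...]
, 250, 41, 66, 711] [410.3 278.4] [[389.20001220703125, 251.10000610351562], [425.1000061035156, 247.8000030517578], [431.29998779296875, 314.3999938964844], [395.3999938964844, 317.70001220703125]]
scene white [0, 278, 49, 122, 4731] [ 20.6 337.3] [[0.0, 399.0], [0.0, 278.0], [48.0, 278.0], [48.0, 399.0]]
scene white [335, 282, 44, 57, 483] [354.2 310.9] [[320.0, 299.1000061035156], [344.70001220703125, 280.1000061035156], [379.8999938964844, 325.70001220703125], [355.20001220703125, 344.70001220703125]]
scene white [249, 288, 37, 74, 461] [267.9 325. ] [[248.0, 289.0], [275.70001220703125, 283.3999938964844], [290.8999938964844, 357.79998779296875], [263.20001220703125, 363.3999938964844]]
```

```bash
cat >> h.py <<'E'
from scipy.spatial.transform import Rotation as R
def go(x,y,z,yaw,s=None):
    "shares (turn, shift) from the present pose to TCP x,y,z, pointing down at yaw"
    s=s or manip.sense(); A=R.from_euler('xyz',s['tcp_rot'])
    B=R.from_euler('xyz',[np.pi,0,yaw]); w=np.degrees((A.inv()*B).as_rotvec())/30
    d=A.inv().apply(np.array([x,y,z])-s['position'])/.150
    return w.round(4),d.round(4)
E
python3 -c "
from h import *
print(*go(.4608,-.2347,.13,1.643))"
```

```text
[-2.6000e-03 -2.5000e-03 -2.5195e+00] [ 2.4142 -1.2022  0.6718]
```

```bash
python3 -m crank '0 0 -1 1 -0.5 0.1 30;0 0 -1 1 -0.5 0.1 30;0 0 -1 1 -0.5 0.1 30;0 0 -1 1 -0.5 0.1 30;0 0 -1 1 -0.5 0.1 30' 70; python3 -c "
from h import *
print(*go(.4608,-.2347,.13,1.643))"
```

```text
time_s: 0.57
position: [0.2973, -0.3973, 0.2154]
tcp_rot: [-3.14, -0.005, 0.859]
contact_force: [-0.3, -0.4, 0.2]
gripper_width: 0.355
finger_force: 0.0
[ 1.2000e-03 -9.6000e-03 -1.4972e+00] [1.5303 0.118  0.5763]
```

```bash
python3 -m crank '0 0 -1 0.9 0.1 0.3 30;0 0 -1 0.9 0.1 0.3 30;0 0 -1 0.9 0.1 0.3 30;0 0 -1 0.9 0.1 0.3 30;0 0 -1 0.9 0.1 0.3 30;0 0 -1 0.9 0.1 0.3 30' 70; python3 -c "
from h import *
print(*go(.4608,-.2347,.13,1.643))"
```

```text
time_s: 1.07
position: [0.3939, -0.3108, 0.1706]
tcp_rot: [-3.14, -0.0, 1.372]
contact_force: [-0.1, 0.5, 0.6]
gripper_width: 0.349
finger_force: 0.0
[-0.0035 -0.0007 -0.5178] [0.5856 0.3375 0.27  ]
```

```bash
python3 -m crank '0 0 -0.518 0.586 0.338 0.27 30;0 0 -0.518 0.586 0.338 0.27 30;0 0 -0.518 0.586 0.338 0.27 30;0 0 -0.518 0.586 0.338 0.27 30;0 0 -0.518 0.586 0.338 0.27 30;0 0 -0.518 0.586 0.338 0.27 30' 70
python3 - <<'E'
from h import *
w=shot('wrist','w1')
h=cv2.cvtColor(w['frame'],cv2.COLOR_RGB2HSV)
red=(((h[...,0]<8)|(h[...,0]>172))&(h[...,1]>150)&(h[...,2]>90)).astype(np.uint8)
n,l,st,c=cv2.connectedComponentsWithStats(red)
for i in range(1,n):
    if st[i][4]<200: continue
    pts=np.argwhere(l==i)[:,::-1].astype(np.float32); box=cv2.boxPoints(cv2.minAreaRect(pts))
    print(st[i],onz(w,box,.068).round(4).tolist(),onz(w,c[i],.066).round(4),proj(w,[.4608,-.2347,.068]))
print(*go(.4608,-.2347,.038,1.643))
E
```

```text
time_s: 1.57
position: [0.4607, -0.237, 0.1316]
tcp_rot: [3.141, 0.002, 1.639]
contact_force: [-0.0, -0.4, 0.2]
gripper_width: 0.353
finger_force: 0.0
[ 314  152   17  126 1992] [[0.4539, -0.1915, 0.068], [0.4632, -0.1909, 0.068], [0.4694, -0.2721, 0.068], [0.459, -0.2728, 0.068]] [[ 0.4613 -0.2292  0.066 ]] [[320.74230497 222.45760375]]
[184 159  17  83 848] [[0.3729, -0.2524, 0.068], [0.3793, -0.2001, 0.068], [0.3883, -0.2001, 0.068], [0.3825, -0.2525, 0.068]] [[ 0.3803 -0.2255  0.066 ]] [[320.74230497 222.45760375]]
[ 0.0018  0.0037 -0.0078] [0.0175 0.0013 0.6259]
```

View pics/w1.png

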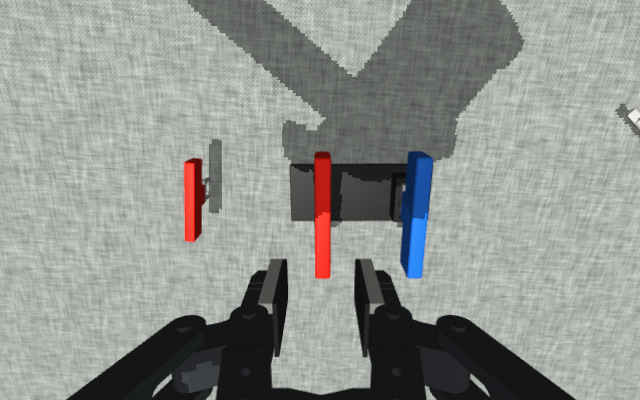

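The wrist view shows the large red tab at (323,215), centred between the pads. The blue tab is at (418,215) and the small red one at (193,200). This agrees with the top-view position, so I descend and grip.

```bash
python3 -m crank '0 0 -0.015 0.016 0.002 0.25 30;0 0 -0.015 0.016 0.002 0.45 30;0 0 -0.015 0.016 0.002 0.58 30;0 0 -0.015 0.016 0.002 0.624 30;0 0 -0.015 0.016 0.002 0.624 30;0 0 -0.015 0.016 0.002 0.624 30' 70; python3 -c "
from h import *
print(*go(.461,-.2345,.0375,1.646))"
```

```text
time_s: 2.12
position: [0.4615, -0.2342, 0.0386]
tcp_rot: [3.14, 0.002, 1.648]
contact_force: [0.8, 0.7, -0.4]
gripper_width: 0.353
finger_force: 0.0
[0.0029 0.0029 0.0043] [-0.0015 -0.0037  0.0071]
```

```bash
python3 -m crank '0 0 0 0 -0.003 0.007 2;0 0 0 0 -0.003 0.007 2;0 0 0 0 -0.003 0.007 2;0 0 0 0 -0.003 0.007 2;0 0 0 0 -0.003 0.007 2;0 0 0 0 -0.003 0.007 2' 80; python3 -c "
from h import *
print(manip.sense()['wrist_torque'])"
```

```text
time_s: 2.62
position: [0.4621, -0.234, 0.0384]
tcp_rot: [3.138, 0.003, 1.65]
contact_force: [-0.8, -0.9, 6.1]
gripper_width: 0.105
finger_force: 78.5
[-0.15956981  0.08299794  0.03012164]
```

```bash
python3 -m crank '0 0 0 0 0 -0.1 2;0 0 0 0 0 -0.25 2;0 0 0 0 0 -0.5 2;0 0 0 0 0 -0.75 2;0 0 0 0 0 -1 2;0 0 0 0 0 -1 2;0 0 0 0 0 -1 2' 80; python3 -c "
from h import *
print(*go(.56,.0,.2,1.517))"
```

```text
time_s: 3.2
position: [0.4622, -0.2337, 0.1897]
tcp_rot: [3.136, 0.004, 1.65]
contact_force: [-0.2, 0.2, -1.7]
gripper_width: 0.105
finger_force: 79.1
[0.0113 0.0075 0.2546] [ 1.5007  0.774  -0.0711]
```

```bash
python3 -m crank '0 0 0.25 1 0.5 0 2;0 0 0.25 1 0.5 0 2;0 0 0.25 1 0.5 0 2;0 0 0.25 1 0.5 0 2;0 0 0.25 1 0.5 0 2;0 0 0.25 1 0.5 0 2' 80; python3 -c "
from h import *
print(*go(.58,.15,.165,1.517))"
```

```text
time_s: 3.7
position: [0.5231, -0.0746, 0.1837]
tcp_rot: [-3.137, -0.001, 1.524]
contact_force: [0.3, -0.6, -0.4]
gripper_width: 0.103
finger_force: 79.0
[-0.008  -0.002   0.0137] [1.5133 0.3095 0.1252]
```

```bash
python3 -m crank '0 0 0.013 0.8 0.2 0 2;0 0 0.013 0.8 0.2 0 2;0 0 0.013 0.8 0.2 0 2;0 0 0.013 0.8 0.2 0 2;0 0 0.013 0.8 0.2 0 2' 80; python3 -c "
from h import *
print(*go(.58,.15,.165,1.517))"
```

```text
time_s: 4.12
position: [0.5592, 0.0412, 0.1844]
tcp_rot: [-3.138, 0.001, 1.515]
contact_force: [-0.8, -0.8, 0.1]
gripper_width: 0.104
finger_force: 79.0
[-0.006   0.0022 -0.0047] [0.7322 0.0981 0.1282]
```

```bash
python3 -m crank '0 0 -0.003 0.732 0.098 0.128 2;0 0 -0.003 0.732 0.098 0.128 2;0 0 -0.003 0.732 0.098 0.128 2;0 0 -0.003 0.732 0.098 0.128 2;0 0 -0.003 0.732 0.098 0.128 2;0 0 -0.003 0.732 0.098 0.128 2' 80
python3 - <<'E'
from h import *
w=shot('wrist','w2')
o=np.array([.566,.1368,0]);ex=np.array([.9985,-.055,0])
for k in(25,44,62,80,91): print(k,proj(w,o+ex*k/1000+[0,0,.075]).round(0))
E
```

```text
time_s: 4.62
position: [0.5807, 0.1473, 0.1663]
tcp_rot: [-3.14, 0.002, 1.512]
contact_force: [0.1, -0.1, -0.6]
gripper_width: 0.108
finger_force: 79.1
25 [[336. 226.]]
44 [[363. 226.]]
62 [[389. 226.]]
80 [[415. 226.]]
91 [[430. 226.]]
```

View pics/w2.png

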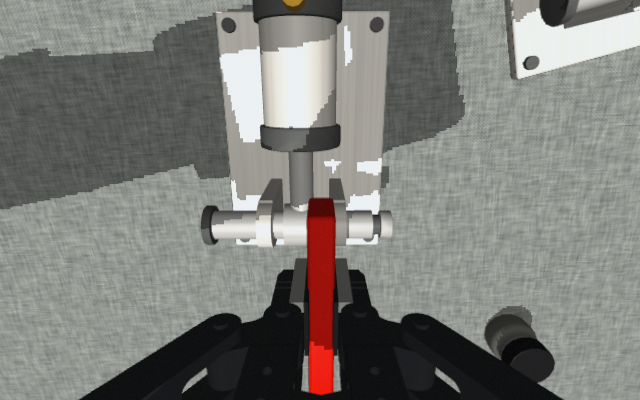

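The pin stands out to the right of the outer ear, ending near (392,224). The groove shows as a dark band near (378,224), and the held tab is clear of it at (321,290). I'll measure an enlarged profile of the pin.

Run:
```python
from h import *
w=load('w2');g=cv2.cvtColor(w['frame'],cv2.COLOR_RGB2GRAY)
print(g[206:246:2,345:400:1][:, :].mean(0).round(0).astype(int).tolist())
for r in (214,218,222,226,230,234): print(r,g[r,345:400].tolist())
cv2.imwrite('pics/crop2.png',cv2.resize(cv2.imread('pics/w2.png')[190:260,310:405],None,fx=8,fy=8,interpolation=cv2.INTER_NEAREST))
```

```text
[141, 155, 150, 153, 191, 194, 194, 197, 198, 196, 196, 196, 196, 196, 196, 196, 196, 196, 192, 189, 186, 185, 185, 185, 186, 185, 192, 190, 162, 160, 164, 164, 155, 125, 109, 110, 157, 171, 171, 170, 169, 168, 166, 164, 163, 164, 163, 156, 149, 149, 152, 154, 155, 154, 153]
214 [133, 116, 98, 96, 96, 96, 95, 112, 119, 119, 119, 120, 120, 120, 119, 121, 120, 119, 119, 120, 120, 119, 120, 119, 120, 120, 120, 144, 157, 160, 160, 159, 134, 67, 65, 93, 119, 123, 122, 120, 118, 116, 113, 111, 108, 105, 121, 150, 149, 145, 149, 154, 158, 164, 156]
218 [138, 129, 117, 115, 150, 154, 154, 166, 167, 167, 167, 167, 168, 167, 167, 167, 168, 167, 168, 168, 167, 167, 168, 168, 168, 168, 168, 136, 79, 65, 65, 64, 66, 65, 66, 72, 156, 167, 164, 159, 158, 156, 154, 152, 149, 148, 144, 140, 146, 149, 155, 162, 165, 164, 158]
222 [154, 142, 131, 127, 191, 198, 199, 199, 199, 199, 199, 199, 198, 199, 198, 199, 198, 199, 199, 199, 200, 199, 199, 200, 200, 199, 199, 198, 116, 90, 90, 90, 90, 90, 90, 76, 168, 205, 207, 204, 200, 195, 192, 188, 184, 183, 180, 161, 148, 146, 150, 155, 154, 149, 151]
226 [164, 154, 143, 142, 228, 234, 234, 233, 234, 234, 234, 233, 232, 233, 233, 233, 233, 232, 232, 232, 232, 232, 232, 231, 231, 231, 231, 231, 142, 112, 112, 112, 112, 111, 112, 86, 178, 218, 221, 221, 220, 218, 217, 212, 209, 207, 203, 173, 143, 144, 150, 144, 144, 145, 143]
230 [159, 146, 129, 127, 221, 228, 227, 228, 228, 228, 227, 227, 227, 227, 227, 226, 227, 226, 226, 226, 226, 226, 225, 225, 225, 225, 225, 204, 124, 103, 103, 102, 102, 102, 102, 80, 183, 221, 226, 226, 225, 223, 222, 221, 219, 219, 217, 181, 156, 153, 155, 159, 163, 153, 152]
234 [152, 136, 118, 115, 197, 205, 205, 206, 205, 206, 205, 205, 205, 206, 206, 206, 205, 205, 205, 206, 205, 205, 206, 206, 205, 206, 206, 151, 121, 134, 205, 215, 194, 100, 70, 108, 190, 206, 206, 205, 204, 204, 202, 201, 202, 204, 194, 165, 149, 148, 153, 158, 166, 165, 158]
```

View pics/crop2.png

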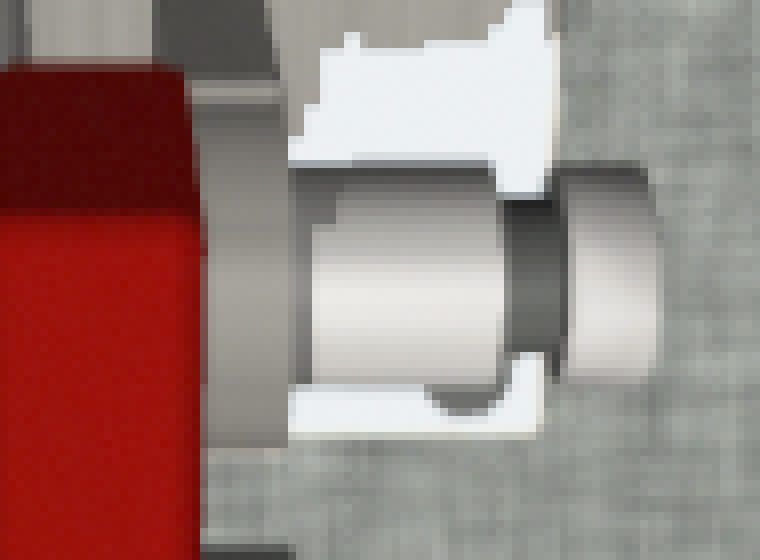

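Run:
```python
from h import *
w=load('w2')
print('groove edges z.085',onz(w,[[372.75,226],[380.8,226],[376.8,226]],.085).round(4).tolist())
print('axis',onz(w,[[360,224.05],[377,224.05],[391.9,224.05]],.075).round(4).tolist())
print('ear face top',onz(w,[[346,200]],.091).round(4).tolist())
g=cv2.cvtColor(w['frame'],cv2.COLOR_RGB2GRAY).astype(float)
for c in (355,360,365,369,384,387): 
    col=g[200:245,c]; dd=np.diff(col); print(c,200+np.argmin(dd[:20]),col[5:16].astype(int).tolist(),col[32:44].astype(int).tolist())
T=w['world_from_camera'];s=manip.sense();print(s['position'],T[:3,3].round(4))
h=cv2.cvtColor(w['frame'],cv2.COLOR_RGB2HSV)
red=((h[...,0]<8)|(h[...,0]>172))&(h[...,1]>150)&(h[...,2]>60)
for r in(220,240,260,300,340): c=np.where(red[r])[0]; print(r,c.min(),c.max())
P=s['position']+np.array([0,0,.031])
print('tab top centre/ends',proj(w,[P,P+[.0023,.04,0],P-[.0023,.04,0]]).round(1).tolist())
```

```text
groove edges z.085 [[0.6153, 0.1382, 0.085], [0.6207, 0.1379, 0.085], [0.618, 0.1381, 0.085]]
axis [[0.6077, 0.1362, 0.075], [0.6196, 0.1355, 0.075], [0.63, 0.1349, 0.075]]
ear face top [[0.5977, 0.1595, 0.091]]
355 209 [240, 239, 239, 240, 221, 133, 69, 85, 104, 119, 135] [215, 209, 205, 202, 195, 180, 205, 234, 240, 239, 240, 239]
360 209 [240, 240, 240, 239, 221, 133, 70, 86, 104, 121, 135] [216, 210, 206, 202, 194, 180, 203, 233, 239, 240, 240, 239]
365 209 [240, 240, 239, 240, 221, 132, 70, 85, 105, 120, 136] [215, 210, 205, 202, 193, 179, 136, 110, 121, 197, 234, 237]
369 209 [239, 240, 240, 240, 221, 133, 70, 86, 105, 120, 135] [216, 210, 205, 203, 194, 179, 137, 110, 111, 158, 227, 239]
384 209 [149, 150, 152, 151, 142, 97, 71, 86, 104, 120, 131] [218, 212, 205, 199, 180, 159, 146, 156, 157, 157, 163, 162]
387 209 [160, 157, 157, 158, 151, 100, 66, 81, 95, 113, 125] [213, 208, 202, 196, 181, 166, 148, 148, 145, 147, 157, 153]
[0.58088646 0.14718767 0.16677453] [0.5857 0.2282 0.3078]
220 307 334
240 308 334
260 307 334
300 309 332
340 309 332
tab top centre/ends [[320.8, 322.3], [320.6, 219.1], [321.0, 408.2]]
```

```bash
python3 -c "
from h import *
print(*go(.618,.1345,.13,1.513))"
```

```text
[-0.0007  0.0025 -0.0033] [-0.0694  0.2521  0.2452]
```

```bash
python3 -m crank '0 0 -0.003 -0.069 0.252 0;0 0 -0.003 -0.069 0.252 0.15;0 0 -0.003 -0.069 0.252 0.245;0 0 -0.003 -0.069 0.252 0.245;0 0 -0.003 -0.069 0.252 0.245;0 0 -0.003 -0.069 0.252 0.245' 80; python3 -m crank '0 0 -0.003 -0.069 0.252 0 2;0 0 -0.003 -0.069 0.252 0.15 2;0 0 -0.003 -0.069 0.252 0.245 2;0 0 -0.003 -0.069 0.252 0.245 2;0 0 -0.003 -0.069 0.252 0.245 2;0 0 -0.003 -0.069 0.252 0.245 2' 80
python3 - <<'E'
from h import *
s=manip.sense(); print(s['contact_force'],s['wrist_torque'])
w=shot('wrist','w3'); print(*go(.618,.1345,.12,1.513))
E
```

```text
time_s: 5.17
position: [0.6185, 0.1361, 0.1317]
tcp_rot: [3.14, -0.0, 1.514]
contact_force: [0.1, 0.3, -0.6]
gripper_width: 0.104
finger_force: 79.3
[ 0.14817754  0.30317166 -0.63750094] [ 0.01029752 -0.02834454  0.02481374]
[ 0.0059 -0.0006  0.0029] [-0.0134 -0.0045  0.0814]schema error: expected 7 numbers
```

The first call was refused because I left out the claw column; the second one moved. Next I feel downwards.

```bash
python3 -m crank '0 0 0.003 -0.012 -0.004 0.04 2;0 0 0.003 -0.012 -0.004 0.08 2;0 0 0.003 -0.012 -0.004 0.1 2;0 0 0.003 -0.012 -0.004 0.1 2' 80; python3 -c "
from h import *
s=manip.sense();print(s['contact_force'],s['wrist_torque'],*go(.618,.1345,.11,1.513))"
```

```text
time_s: 5.55
position: [0.6169, 0.1353, 0.114]
tcp_rot: [-3.14, 0.001, 1.514]
contact_force: [-0.1, -0.3, -1.6]
gripper_width: 0.104
finger_force: 79.3
[-0.06274533 -0.26762372 -1.57494046] [-0.02024399 -0.10629607  0.02941638] [-0.0022  0.0011  0.0021] [-0.005   0.0079  0.027 ]
```

```bash
cat >> h.py <<'E'
def avg(n=10):
    L=[]
    for i in range(n): optics.capture('wrist'); L.append(manip.sense())
    s={k:np.mean([q[k] for q in L],0) for k in('position','contact_force','wrist_torque')}
    s['tcp_rot']=R.from_euler('xyz',[q['tcp_rot'] for q in L]).mean().as_euler('xyz')
    print('pos',s['position'].round(5),'sd',np.std([q['position'] for q in L],0).round(5),'rot',s['tcp_rot'].round(4),'F',s['contact_force'].round(2),'M',s['wrist_torque'].round(3))
    return s
E
python3 -c "
from h import *
s=avg(12);print(*go(.618,.1345,.11,1.513,s))"
```

```text
pos [0.61731 0.13546 0.11521] sd [1.3e-04 6.0e-05 2.7e-04] rot [-3.1416e+00  1.0000e-04  1.5141e+00] F [-0.1   0.27 -0.25] M [-0.01  -0.011 -0.004]
[-0.0001  0.0002  0.002 ] [-0.0062  0.005   0.0347]
```

```bash
python3 -m crank '0 0 0.002 -0.006 0.005 0 2;0 0 0.002 -0.006 0.005 0.007 2;0 0 0.002 -0.006 0.005 0.014 2;0 0 0.002 -0.006 0.005 0.014 2' 80; python3 -c "
from h import *
s=avg(4)"
```

```text
time_s: 6.48
position: [0.6179, 0.1343, 0.1127]
tcp_rot: [-3.141, 0.0, 1.513]
contact_force: [0.7, 0.6, -0.9]
gripper_width: 0.104
finger_force: 79.3
pos [0.61794 0.13444 0.11292] sd [6.0e-05 2.0e-05 1.2e-04] rot [-3.1413e+00  1.0000e-04  1.5129e+00] F [ 0.05  0.11 -0.9 ] M [-0.016  0.001 -0.   ]
```

```bash
python3 -m crank '0 0 0 0 0 0.006 2;0 0 0 0 0 0.012 2;0 0 0 0 0 0.012 2' 80; python3 -c "
from h import *
s=avg(3)"; python3 -m crank '0 0 0 0 0 0.006 2;0 0 0 0 0 0.012 2;0 0 0 0 0 0.012 2' 80; python3 -c "
from h import *
s=avg(3)"
```

```text
time_s: 6.93
position: [0.6181, 0.1347, 0.1113]
tcp_rot: [3.141, -0.0, 1.513]
contact_force: [-0.1, 1.4, -0.9]
gripper_width: 0.101
finger_force: 79.3
pos [0.61809 0.13465 0.11137] sd [1.e-05 3.e-05 1.e-05] rot [ 3.1414e+00 -3.0000e-04  1.5130e+00] F [-0.39  0.93 -0.5 ] M [ 0.145  0.006 -0.007]
time_s: 7.33
position: [0.6184, 0.1351, 0.1101]
tcp_rot: [3.14, -0.001, 1.513]
contact_force: [0.2, 2.4, 2.7]
gripper_width: 0.105
finger_force: 79.4
pos [0.61843 0.13501 0.10999] sd [1.e-05 2.e-05 3.e-05] rot [ 3.1403e+00 -1.1000e-03  1.5131e+00] F [0.74 2.36 1.9 ] M [ 0.551 -0.104  0.017]
```

```bash
python3 -m crank '0 0 0 0.004 0 0 2;0 0 0 0.007 0 0 2;0 0 0 0.007 0 0 2' 80; python3 -c "
from h import *
s=avg(3);print(*go(.618,.135,.108,1.513,s))"
```

```text
time_s: 7.73
position: [0.6184, 0.1353, 0.1099]
tcp_rot: [3.141, 0.0, 1.513]
contact_force: [1.7, 1.2, 3.7]
gripper_width: 0.105
finger_force: 79.4
pos [0.61838 0.13533 0.10986] sd [1.e-05 1.e-05 1.e-05] rot [3.1407e+00 3.0000e-04 1.5128e+00] F [0.64 0.81 3.36] M [ 0.275 -0.185  0.025]
[ 0.0017  0.0006 -0.0004] [-0.0024 -0.0024  0.0124]
```

```bash
python3 -m crank '0 0 0 0.003 0 0.003 2;0 0 0 0.003 0 0.007 2;0 0 0 0.003 0 0.007 2' 80; python3 -c "
from h import *
s=avg(3)"
```

```text
time_s: 8.13
position: [0.6184, 0.1356, 0.109]
tcp_rot: [3.141, 0.001, 1.513]
contact_force: [0.9, 0.7, 5.2]
gripper_width: 0.096
finger_force: 79.8
pos [0.61833 0.13558 0.10897] sd [1.e-05 2.e-05 2.e-05] rot [3.1408e+00 6.0000e-04 1.5127e+00] F [0.4  0.04 5.  ] M [ 0.04  -0.057 -0.028]
```

```bash
python3 -m crank '0 0 0 0 0 0.004 2;0 0 0 0 0 0.007 2;0 0 0 0 0 0.01 2;0 0 0 0 0 0.01 2' 80; python3 -c "
from h import *
s=avg(2)"; python3 -m crank '0 0 0 0 0 0.004 2;0 0 0 0 0 0.007 2;0 0 0 0 0 0.01 2;0 0 0 0 0 0.01 2' 80; python3 -c "
from h import *
s=avg(2)"
```

```text
time_s: 8.62
position: [0.6186, 0.1356, 0.108]
tcp_rot: [3.14, 0.001, 1.513]
contact_force: [0.0, 0.1, 7.0]
gripper_width: 0.104
finger_force: 80.1
pos [0.61857 0.13558 0.10795] sd [0.e+00 1.e-05 0.e+00] rot [3.1400e+00 5.0000e-04 1.5127e+00] F [ 0.6  -0.57  6.68] M [-0.005 -0.017 -0.018]
time_s: 9.05
position: [0.6186, 0.1356, 0.1062]
tcp_rot: [3.14, 0.001, 1.513]
contact_force: [-0.9, 1.0, 5.5]
gripper_width: 0.104
finger_force: 80.0
pos [0.61859 0.13558 0.10612] sd [0.e+00 1.e-05 4.e-05] rot [3.1401e+00 5.0000e-04 1.5127e+00] F [0.44 0.4  4.94] M [ 0.035 -0.16  -0.022]
```

```bash
python3 -m crank '0 0 0 0 0 0.005 2;0 0 0 0 0 0.01 2;0 0 0 0 0 0.015 2;0 0 0 0 0 0.015 2' 80; python3 -m crank '0 0 0 0 0 0.005 2;0 0 0 0 0 0.01 2;0 0 0 0 0 0.01 2' 80; python3 -c "
from h import *
s=avg(2)"
```

```text
time_s: 9.48
position: [0.6172, 0.1356, 0.1012]
tcp_rot: [-3.139, 0.001, 1.513]
contact_force: [1.4, 0.3, -3.4]
gripper_width: 0.102
finger_force: 78.9
time_s: 9.73
position: [0.6173, 0.1357, 0.1002]
tcp_rot: [-3.139, 0.001, 1.513]
contact_force: [0.3, 0.0, -3.6]
gripper_width: 0.101
finger_force: 78.9
pos [0.6173  0.13574 0.10032] sd [1.e-05 1.e-05 3.e-05] rot [-3.1390e+00  8.0000e-04  1.5128e+00] F [ 0.36 -0.35 -3.6 ] M [-0.037 -0.073 -0.017]
```

It has snapped: the clip now pulls down with 3.6 N. I'll press on gently until the roof seats.

```bash
python3 -m crank '0 0 0 0 0 0.003 2;0 0 0 0 0 0.007 2;0 0 0 0 0 0.007 2' 80; python3 -c "
from h import *
s=avg(2)";python3 -m crank '0 0 0 0 0 0.003 2;0 0 0 0 0 0.006 2;0 0 0 0 0 0.006 2' 80; python3 -c "
from h import *
s=avg(2)"
```

```text
time_s: 10.08
position: [0.6177, 0.1358, 0.1003]
tcp_rot: [-3.14, 0.0, 1.513]
contact_force: [-1.1, -0.3, -3.1]
gripper_width: 0.1
finger_force: 78.7
pos [0.61772 0.1358  0.10031] sd [2.e-05 0.e+00 2.e-05] rot [-3.1405e+00  5.0000e-04  1.5128e+00] F [-0.87 -0.48 -3.91] M [-0.095  0.103  0.02 ]
time_s: 10.43
position: [0.6184, 0.1358, 0.1001]
tcp_rot: [3.141, 0.0, 1.513]
contact_force: [-0.8, -1.0, -1.7]
gripper_width: 0.101
finger_force: 78.8
pos [0.61839 0.13585 0.10006] sd [0.e+00 1.e-05 2.e-05] rot [3.1408e+00 2.0000e-04 1.5128e+00] F [ 0.08 -1.1  -1.13] M [-0.185  0.091 -0.026]
```

```bash
python3 -m crank '0 0 0 0 0 0.004 2;0 0 0 0 0 0.01 2;0 0 0 0 0 0.01 2' 80; python3 -c "
from h import *
s=avg(2)";python3 -m crank '0 0 0 0 0 0.004 2;0 0 0 0 0 0.01 2;0 0 0 0 0 0.01 2' 80; python3 -c "
from h import *
s=avg(2)"
```

```text
time_s: 10.78
position: [0.6186, 0.1359, 0.0994]
tcp_rot: [3.14, -0.0, 1.513]
contact_force: [-1.3, -1.0, 2.5]
gripper_width: 0.104
finger_force: 79.6
pos [0.61858 0.13593 0.09933] sd [1.e-05 0.e+00 0.e+00] rot [ 3.1399e+00 -1.0000e-04  1.5128e+00] F [-1.17 -0.87  2.77] M [-0.229  0.163 -0.029]
time_s: 11.13
position: [0.6187, 0.1359, 0.0991]
tcp_rot: [3.139, -0.0, 1.513]
contact_force: [-2.9, -1.4, 8.5]
gripper_width: 0.102
finger_force: 80.6
pos [0.61869 0.13593 0.09912] sd [2.e-05 0.e+00 2.e-05] rot [ 3.1392e+00 -2.0000e-04  1.5129e+00] F [-2.87 -1.9   7.69] M [-0.314  0.559 -0.039]
```

```bash
python3 -m crank '0 0 0 -0.003 -0.004 0.003 2;0 0 0 -0.003 -0.004 0.006 2;0 0 0 -0.003 -0.004 0.006 2' 80; python3 -c "
from h import *
s=avg(3)"
```

```text
time_s: 11.48
position: [0.6186, 0.1359, 0.0991]
tcp_rot: [3.137, -0.001, 1.513]
contact_force: [-2.0, -1.6, 9.4]
gripper_width: 0.099
finger_force: 80.7
pos [0.61863 0.13588 0.09906] sd [0.e+00 2.e-05 1.e-05] rot [ 3.1374e+00 -1.0000e-03  1.5130e+00] F [-3.09 -0.51  9.59] M [-0.174  0.519 -0.   ]
```

Seated: z holds at 99.1 mm, as predicted for home, at about 10 N. Next I unload and look before letting go.

```bash
python3 -m crank '0 0 0 0 -0.003 -0.006 2;0 0 0 0 -0.003 -0.014 2;0 0 0 0 -0.003 -0.014 2' 80
python3 - <<'E'
from h import *
s=avg(3); shot('scene','s4')
cv2.imwrite('pics/s4c.png',cv2.resize(cv2.imread('pics/s4.png')[110:230,290:450],None,fx=5,fy=5,interpolation=cv2.INTER_CUBIC))
E
```

```text
time_s: 11.88
position: [0.6182, 0.1359, 0.0993]
tcp_rot: [3.138, -0.001, 1.513]
contact_force: [0.8, 0.2, 5.3]
gripper_width: 0.103
finger_force: 80.0
pos [0.61817 0.13584 0.09922] sd [1.e-05 0.e+00 1.e-05] rot [ 3.1383e+00 -8.0000e-04  1.5129e+00] F [0.77 0.3  5.68] M [-0.054 -0.157  0.011]
```

View pics/s4c.png

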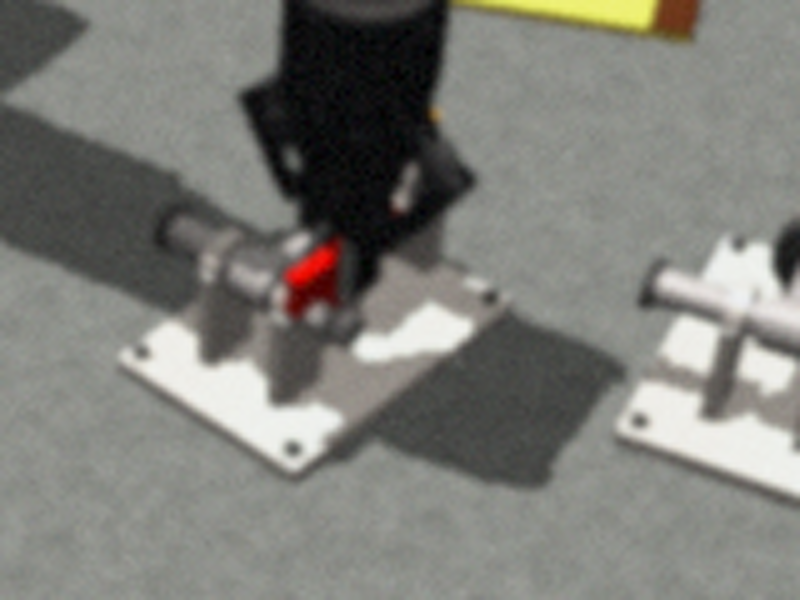

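The red tab stands at about (312,275) in the crop, over the pin's bare end just outside the outer ear. I'll take off the remaining load and release with a small opening.

```bash
python3 -m crank '0 0 0 0 0 -0.005 2;0 0 0 0 0 -0.009 2;0 0 0 0 0 -0.009 2;0 0 0 0 0 -0.009 28;0 0 0 0 0 -0.009 28;0 0 0 0 0 -0.009 28;0 0 0 0 0 -0.009 28' 40; python3 -c "
from h import *
s=avg(2);print(manip.sense()['gripper_width'])"; python3 -m crank '0 0 0 0 0 -0.1 28;0 0 0 0 0 -0.25 28;0 0 0 0 0 -0.4 28;0 0 0 0 0 -0.6 28;0 0 0 0 0 -0.6 28;0 0 0 0 0 -0.6 28'
python3 - <<'E'
from h import *
shot('wrist','w5');shot('scene','s5');shot('top','t5')
w=cv2.imread('pics/w5.png')[60:360,170:470]
c=lambda f,x,y,a,b:cv2.resize(cv2.imread('pics/'+f)[y:y+b,x:x+a],(400,300),interpolation=cv2.INTER_CUBIC)
cv2.imwrite('pics/m5.png',np.vstack([np.hstack([c('w5.png',120,0,400,300),c('s5.png',310,120,100,75)]),np.hstack([c('t5.png',180,170,112,84),c('s5.png',140,150,160,120)])]))
E
```

```text
time_s: 12.67
position: [0.6163, 0.1355, 0.0983]
tcp_rot: [-3.139, 0.0, 1.513]
contact_force: [0.1, 0.3, -0.4]
gripper_width: 0.331
finger_force: 0.0
pos [0.61657 0.13554 0.09857] sd [7.0e-05 1.0e-05 1.1e-04] rot [-3.1401e+00  3.0000e-04  1.5129e+00] F [-0.03 -0.22  0.53] M [-0.041  0.017  0.016]
0.3240672269989066
time_s: 13.27
position: [0.6184, 0.1357, 0.1924]
tcp_rot: [3.136, -0.001, 1.513]
contact_force: [0.2, -0.7, -0.3]
gripper_width: 0.328
finger_force: 0.0
```

View pics/m5.png

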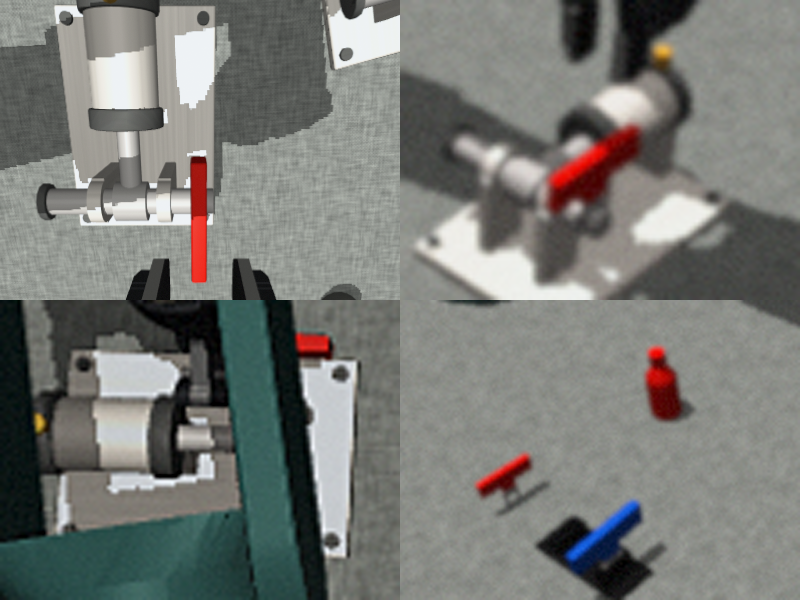

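The clip stands on the pin with its tab at wrist (318,220) and nothing touching it. The blue clip is in the rack, and the bottle and small clip are undisturbed. A quick numerical check for squareness and height:

Run:
```python
from h import *
w=load('w5');s=load('s5')
def box(d,v,roi):
    h=cv2.cvtColor(d['frame'],cv2.COLOR_RGB2HSV)
    m=((h[...,0]<8)|(h[...,0]>172))&(h[...,1]>150)&(h[...,2]>v)
    k=np.zeros_like(m);k[roi]=m[roi];p=np.argwhere(k)[:,::-1].astype(np.float32)
    return cv2.boxPoints(cv2.minAreaRect(p))
b=box(w,170,np.s_[100:330,280:360])
for z in(.129,.133): q=onz(w,b,z);print(z,b.round(1).tolist(),q.round(4).tolist(),np.linalg.norm(np.diff(q,axis=0),axis=1).round(4),q.mean(0))
b=box(s,60,np.s_[145:180,335:375]); print('scene',b.tolist())
c=np.array([.6183,.1358,0]);e=np.array([.058,.998,0])*.04;f=np.array([.998,-.058,0])*.005
print(proj(s,[c+i*e+j*f+[0,0,z] for i in(-1,1) for j in(-1,1) for z in(.105,.129)]).round(1).tolist())
print(avg(2)['contact_force'])
```

```text
0.129 [[311.0, 216.0], [326.0, 216.0], [326.0, 282.0], [311.0, 282.0]] [[0.6134, 0.1429, 0.129], [0.6226, 0.1423, 0.129], [0.6201, 0.0967, 0.129], [0.6104, 0.0973, 0.129]] [0.0092 0.0457 0.0098] [0.61661577 0.11982358 0.129     ]
0.133 [[311.0, 216.0], [326.0, 216.0], [326.0, 282.0], [311.0, 282.0]] [[0.6136, 0.1443, 0.133], [0.6226, 0.1438, 0.133], [0.6202, 0.0991, 0.133], [0.6106, 0.0997, 0.133]] [0.009  0.0448 0.0096] [0.61672505 0.1217046  0.133     ]
scene [[343.71893310546875, 166.113525390625], [366.49188232421875, 149.55136108398438], [372.805419921875, 158.23245239257812], [350.032470703125, 174.79461669921875]]
[[346.2, 171.8], [346.6, 164.2], [349.3, 173.7], [349.8, 166.0], [366.9, 157.3], [367.7, 149.7], [370.0, 158.9], [370.8, 151.4]]
pos [0.61616 0.13543 0.18718] sd [3.e-05 0.e+00 1.e-05] rot [-3.1380e+00  7.0000e-04  1.5128e+00] F [-0.05 -0.93 -0.82] M [ 0.002 -0.01   0.023]
[-0.04799223 -0.93122887 -0.81908539]
```

```bash
python3 -m crank '0 0 0 0 0 -0.2 28;0 0 0 0 0 -0.2 28;0 0 0 0 0 -0.2 28'; python3 -c "
from h import *
print(order.job_done())"
```

```text
time_s: 13.77
position: [0.6179, 0.1357, 0.2207]
tcp_rot: [3.138, -0.001, 1.513]
contact_force: [-0.3, 0.2, 0.3]
gripper_width: 0.329
finger_force: 0.0
the job is handed in; nothing more can be done
None
```

The red-tabbed clip is snapped home in the pin's groove, upright and released. The press read about 10 N at most, nothing else was touched, and I handed the job in at about 14 s; no verdict came back.

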